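# Cull damaged tube-clip bars and lock their pot on the shaker plate

### The job

Pick every damaged tube-clip bar (snapped short, or with one end bent sideways) out of the batch on the bench and put it in the steel pot for cleaning; leave the sound straight bars lying where they are. When all the damaged ones are in, raise the pot's folded bail upright, lift the pot by the bail and set it level on the shaker plate inside the lock collar; the collar stands partly closed and must first be swung fully open anticlockwise, so that the pot's two base tabs pass between its teeth. Then turn the collar clockwise by its post until its arm lies between the two dark lines, let go, and leave the cup and the dropper bottle beside the work undisturbed.

Things in the scene. Friction and masses are not known exactly. Their poses are not given: they have to be found in the camera images.
- sound_bar_1: Sound blue plastic tube-clip bar lying on the worktop: straight, 90 mm long (x = -45 to +45 mm), with two clips at x = -34 and +34 mm. To be left lying. 18 mm wide (y), 14 mm high (z), clips 24 mm high and 13 mm long. Origin: underside, middle of the bare part (x = -12 to +12 mm), to be gripped across y. 30 g. None if absent.
- sound_bar_2: Sound blue plastic tube-clip bar lying on the worktop: straight, 90 mm long (x = -45 to +45 mm), with two clips at x = -34 and +34 mm. To be left lying. 18 mm wide (y), 14 mm high (z), clips 24 mm high and 13 mm long. Origin: underside, middle of the bare part (x = -12 to +12 mm), to be gripped across y. 30 g. None if absent.
- sound_bar_3: Sound blue plastic tube-clip bar lying on the worktop: straight, 90 mm long (x = -45 to +45 mm), with two clips at x = -34 and +34 mm. To be left lying. 18 mm wide (y), 14 mm high (z), clips 24 mm high and 13 mm long. Origin: underside, middle of the bare part (x = -12 to +12 mm), to be gripped across y. 30 g. None if absent.
- snapped_bar_1: Damaged blue plastic tube-clip bar lying on the worktop: snapped short, about 62 mm long (x = -30 to +32 mm) with a ragged end at +x and only one clip, at x = -22 mm. To be culled. 18 mm wide (y), 14 mm high (z), clips 24 mm high and 13 mm long. Origin: underside, middle of the bare part (x = -12 to +12 mm), to be gripped across y. 30 g. None if absent.
- snapped_bar_2: Damaged blue plastic tube-clip bar lying on the worktop: snapped short, about 62 mm long (x = -30 to +32 mm) with a ragged end at +x and only one clip, at x = -22 mm. To be culled. 18 mm wide (y), 14 mm high (z), clips 24 mm high and 13 mm long. Origin: underside, middle of the bare part (x = -12 to +12 mm), to be gripped across y. 30 g. None if absent.
- snapped_bar_3: Damaged blue plastic tube-clip bar lying on the worktop: snapped short, about 62 mm long (x = -30 to +32 mm) with a ragged end at +x and only one clip, at x = -22 mm. To be culled. 18 mm wide (y), 14 mm high (z), clips 24 mm high and 13 mm long. Origin: underside, middle of the bare part (x = -12 to +12 mm), to be gripped across y. 30 g. None if absent.
- bent_bar_1: Damaged blue plastic tube-clip bar lying on the worktop: straight from x = -41 to +16 mm, then bent 46 degrees sideways toward +y for 36 mm more; clips at x = -30 mm and on the bent end. To be culled. 18 mm wide (y), 14 mm high (z), clips 24 mm high and 13 mm long. Origin: underside, middle of the bare part (x = -12 to +12 mm), to be gripped across y. 30 g. None if absent.
- bent_bar_2: Damaged blue plastic tube-clip bar lying on the worktop: straight from x = -41 to +16 mm, then bent 46 degrees sideways toward +y for 36 mm more; clips at x = -30 mm and on the bent end. To be culled. 18 mm wide (y), 14 mm high (z), clips 24 mm high and 13 mm long. Origin: underside, middle of the bare part (x = -12 to +12 mm), to be gripped across y. 30 g. None if absent.
- pot: Open steel pot, 116 mm across outside, 110 mm inside (tapering to 100 mm at the foot), 85 mm high, floor 4 mm thick, about 0.35 kg, standing on the worktop. Origin: centre of the underside. Two base tabs at +x and -x, each 50 mm wide and 5 mm thick, reach 70 mm from the axis. The bail's pivots are at x = 0, y = +-66 mm, z = 75 mm.
- bail (a joint): Angle of the pot's wire bail about its pivots. 0 = folded down, sticking out over the pot's +x side and drooping 0.15 rad below level; 1.72 = upright (pot level); stop at 2.3. It starts folded (0 to 0.2) and its stiff pivots (0.035 N m) hold it where it is left.
- bail_grip (a point): Centre of the black round grip sleeve of the bail, 16 mm thick and 50 mm long, turning on the wire (friction 0.04 N m), lying along the pot's y axis, 105 mm from the pivot axis. Its own axes turn with the bail (y along the sleeve).
- dock: Shaker plate fixed to the worktop, 190 x 190 x 10 mm aluminium, carrying the lock collar. Origin: centre of the underside. The pot stands on its top (z = 10 mm), concentric, pot x along plate x either way round (25 degrees off still enters). Two dark lines, the locked mark, are on its (-x, +y) corner.
- collar (a joint): Lock collar angle about the plate's centre axis, growing clockwise seen from above. 0 = open: arm toward the plate's (-x, -y) corner, teeth at +y and -y, so the pot's tabs pass at +x and -x. 1.571 = locked: arm between the dark lines, teeth over the tabs. Starts 0.9 to 1.5; stops at -0.2 and 1.95; no detent, stays where left (friction 0.15 N m).
- collar_post (a point): Point on the axis of the round black post, 16 mm thick, at the end of the collar's arm: 140 mm from the collar's axis, 65 mm above the worktop; post top at 85 mm. Grip from above or push it. Collar ring: 82 mm inner, 92 mm outer radius, 24.5 mm high; two inward teeth, 46 mm wide, reach in to 63 mm from the axis, undersides 19.5 mm above the worktop.
- sample_cup: Bystander: specimen cup with a red lid, 66 mm across, 69 mm high. Origin: centre of the underside.
- stain_bottle: Bystander: amber dropper bottle, 37 mm across, 100 mm high. Origin: centre of the underside.
There are look-alikes about, which are no part of the job. Leave any brown or turquoise look-alike of the sound_bar_1 alone.

How it is judged:
By the outcome, as a careful person would: the job done as asked, in the order asked, and still so for the second after the job is handed in, with the robot touching nothing.
Of sound_bar_1, sound_bar_2, sound_bar_3 only 2 to 3 are there at a start; the rules pass over those that are not, and their reading is None.
Of snapped_bar_1, snapped_bar_2, snapped_bar_3, bent_bar_1, bent_bar_2 only 3 to 4 are there at a start; the rules pass over those that are not, and their reading is None.
At some moment in a run one of sound_bar_1, sound_bar_2, sound_bar_3, snapped_bar_1, snapped_bar_2, snapped_bar_3, bent_bar_1, bent_bar_2 may be knocked a few centimetres aside while the robot is not near it.
Once in a run the grip may slacken for a moment while it holds something.
It also fails if it takes over 200 s, if anything falls off the work surface, if the arm or the gripper's body presses on something with over 40 N, if the wrist force passes 120 N, or if a joint passes its speed limit or range.

### The arm

A 7-joint arm with a two-finger parallel gripper is mounted at the origin on a cart in front of the work surface, level with it; the furniture and walls round the work are solid. World frame = base frame: x ahead of the robot, y to its left, z up, the work surface at z = 0. Lengths are in m, angles in rad, forces in N, time in s.
With the tool pointing down it reaches from about 0.425 to 0.875 m from the base axis. Payload 9.9 kg.
Tool frame: the origin (TCP) lies on the centre line of the jaws, within the pads' length; the fingertips stand 25 mm ahead of it and the grasp point (between the pads) lies 6 mm ahead of it (manip.tcp_to_tips is the distance from the TCP to the fingertips, in m); z points along the fingers, y is the direction in which the jaws open and shut (so a half turn about z gives the same grasp; the last joint's range is limited). The gripper opens to 85 mm and grips with 20 to 120 N. Pads are 22 mm wide; open, the fingers measure 114 mm over their backs; the gripper's body (76 mm by 85 mm) begins 54 mm behind the grasp point. The pads swing forward as they close: fully open they stand 13 mm farther back than shut.
Start: joints at [1.255, 0.576, 0.025, 1.437, -0.015, 1.129, -0.057], TCP at [0.155, -0.657, 0.235] pointing down, gripper open.
Joint ranges: [-2.76, 2.76], [-0.34, 2.15], [-1.52, 1.57], [0.19, 2.46], [-1.09, 4.23], [0.17, 1.99], [-2.82, 2.82]. Speed limits (rad/s): [2.22, 2.22, 3.01, 3.01, 3.14, 3.14, 3.14].

### API

Orientations are given as a 3x3 rotation matrix whose columns are the frame's x, y, z axes.
In Python, from station import manip gives the robot as it stands. The module is installed in compiled form; this text tells all that it offers. Calls block until the motion is done:
- manip.move_to(position, orientation): joint-space move of the TCP to a pose.
- manip.servo_line(position, frame=None, feed=0.15, max_force=None): straight line of the TCP; frame=None keeps the orientation; feed is the mean speed in m/s. With max_force (N) it stops when the force on the tool has changed by that much, and returns True; else False.
- manip.goto_joints(angles): joint-space move.
- manip.open() and manip.clamp(grip_force=None): open the fingers fully, or close them until they stop; grip_force is the grip in N (None keeps the last).
- manip.pause(seconds).
- manip.ik(position, orientation): joint angles nearest the present ones, or None.
- manip.camera(name): name is "scene" or "top"; returns (picture, depth): 480x640x3 uint8, blue, green, red; 480x640 float32, m along the optical axis (not along the pixel's ray), 0 where there is no reading.
- manip.get_calibration(name): a dict with "fx", "fy", "cx", "cy" (pixels), "cam_to_world" (4x4, takes a point from camera to world coordinates). Camera axes: x right, y down, z forward; pixel columns grow to the right and rows downward; lengths in m; the calibration is good to about 2 mm. A picture is of the moment at which its call begins. get_calibration takes no time and is no camera call.
A pose or a line that the arm cannot do raises manip.PlanningError and nothing moves.
- manip.hand_in(): hands the job in, once; it reports no verdict.
Trained networks look in the newest picture that a camera, given by its name, has taken for a name from the list of things; names that differ only in an ending like _2 or _b are one class to them, and where a whole thing is asked for, a point or a joint stands for the part that bears it (a point fixed in the world has none). Each returns a list of dicts, best first, with "p" (0 to 1); they miss things now and then, are a little off and sometimes report something else, mostly with a low value. They report only what shows in the picture. A call takes as long as a camera call. They do not tell look-alikes from the thing itself.
- manip.outline_of(camera, label): "region" (480x640 bool, what is visible of it) and "at" ([column, row] in pixels, amid what is visible of it).
- manip.mark_of(camera, label): "at" ([column, row] in pixels: a listed point, or the origin of a listed thing).
Readings, each from a call of its own:
- manip.get_t(): time.
- manip.get_q(): joint angles.
- manip.get_joint_vel(): joint speeds.
- manip.get_joint_efforts(): joint torques, N m.
- manip.get_eef_pos(): TCP position.
- manip.get_tcp_rot(): TCP orientation.
- manip.get_force(): force on the tool from outside, world axes, zero at the start.
- manip.get_wrist_torque(): the same for the moment, N m.
- manip.get_opening(): finger opening in m.
Only numpy, scipy, OpenCV 4.12 (cv2) and the standard library are available. Lean on these libraries where they do the work, as an engineer would, in place of code of your own. Each camera call takes 0.05 s, during which the arm holds its last target.

## Working session

There is one attempt and no reset: what is moved stays moved. The work goes in short steps, each a Python script; the robot and the scene stay as the last script left them, time stands still between calls to the robot, and variables do not carry over. Pictures are saved under pics/ and viewed, and the job is handed in when it is done.

```bash
mkdir -p pics; ls
python3 - <<'E'
from station import manip
import cv2,numpy as np
for n in("scene","top"):
    p,d=manip.camera(n); cv2.imwrite(f"pics/{n}0.png",p); np.save(f"pics/{n}0.npy",d)
    c=manip.get_calibration(n); print(n,{k:np.round(v,3).tolist() for k,v in c.items()})
print(manip.get_t(),manip.get_eef_pos(),manip.get_tcp_rot(),manip.tcp_to_tips)
E
```

```text
pics
scene {'fx': 470.844, 'fy': 470.844, 'cx': 312.744, 'cy': 241.022, 'cam_to_world': [[0.448, -0.42, 0.789, -0.497], [-0.894, -0.198, 0.402, -0.518], [-0.013, -0.886, -0.464, 0.683], [0.0, 0.0, 0.0, 1.0]]}
top {'fx': 597.004, 'fy': 597.004, 'cx': 309.794, 'cy': 234.687, 'cam_to_world': [[-0.027, -0.977, 0.211, 0.272], [-1.0, 0.026, -0.007, -0.001], [0.001, -0.211, -0.977, 1.31], [0.0, 0.0, 0.0, 1.0]]}
0.1 [ 0.1549766  -0.65654922  0.23393208] [[ 9.73256286e-01  2.29721651e-01 -4.05478003e-04]
 [ 2.29722000e-01 -9.73255214e-01  1.44580362e-03]
 [-6.25011874e-05 -1.50028468e-03 -9.99998873e-01]] 0.025
```

View pics/top0.png

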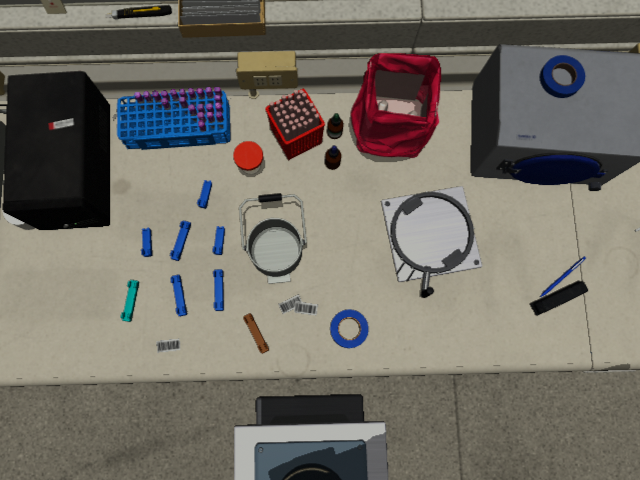

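View pics/scene0.png

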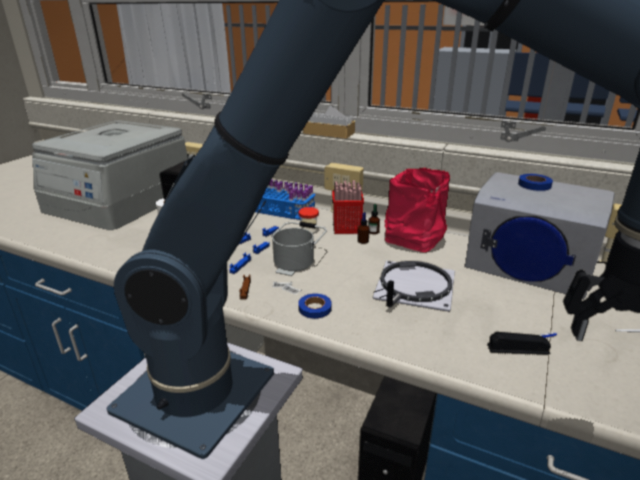

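```bash
cat > h.py <<'E'
from station import manip
import cv2,numpy as np
def snap(n):
    p,d=manip.camera(n); return p,d,manip.get_calibration(n)
def ray(c,u,v,z):
    "world point on plane z along pixel ray"
    T=c["cam_to_world"];r=T[:3,:3]@np.array([(u-c["cx"])/c["fx"],(v-c["cy"])/c["fy"],1]);o=T[:3,3]
    return o+r*(z-o[2])/r[2]
def cloud(d,c):
    v,u=np.mgrid[:480,:640];P=np.stack([(u-c["cx"])/c["fx"]*d,(v-c["cy"])/c["fy"]*d,d],-1)
    return P@c["cam_to_world"][:3,:3].T+c["cam_to_world"][:3,3]
def proj(c,P):
    T=c["cam_to_world"];q=(np.asarray(P)-T[:3,3])@T[:3,:3]
    return np.array([c["fx"]*q[0]/q[2]+c["cx"],c["fy"]*q[1]/q[2]+c["cy"]])
def down(yaw):
    "jaws' y axis along world direction yaw"
    y=np.array([np.cos(yaw),np.sin(yaw),0]);z=np.array([0,0,-1.]);return np.column_stack([np.cross(y,z),y,z])
E
python3 - <<'E'
import cv2
p=cv2.imread("pics/top0.png")
cv2.imwrite("pics/crop0.png",cv2.resize(p[170:330,110:270],None,fx=4,fy=4,interpolation=cv2.INTER_CUBIC)[:600])
cv2.imwrite("pics/crop1.png",cv2.resize(p[170:310,370:500],None,fx=4,fy=4,interpolation=cv2.INTER_CUBIC))
cv2.imwrite("pics/crop2.png",cv2.resize(p[170:310,220:340],None,fx=4,fy=4,interpolation=cv2.INTER_CUBIC))
E
```

```text
(no output)
```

View pics/crop0.png

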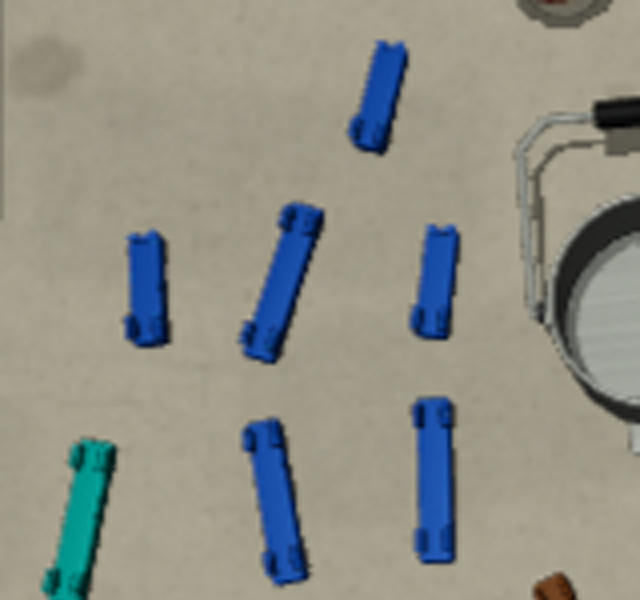

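View pics/crop1.png

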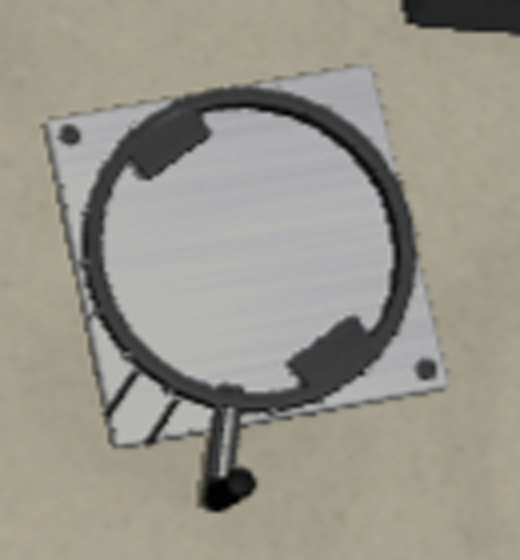

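View pics/crop2.png

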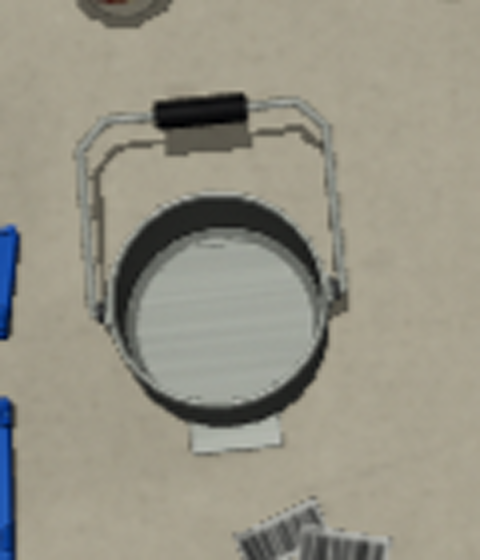

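Run:
```python
from h import *
p,d,c=snap("top"); P=cloud(d,c)
hsv=cv2.cvtColor(p,cv2.COLOR_BGR2HSV)
m=cv2.inRange(hsv,(105,150,60),(120,255,255)); m[:170]=0;m[:,:120]=0;m[330:]=0;m[:,240:]=0
n,l,s,ce=cv2.connectedComponentsWithStats(m)
for i in range(1,n):
    if s[i,4]<50: continue
    v,u=np.where(l==i)
    q=np.array([ray(c,a,b,.014)[:2] for a,b in zip(u,v)]).astype(np.float32)
    r=cv2.minAreaRect(q); z=P[v,u,2]
    print(ce[i].round(1),s[i,4],"ctr",np.round(r[0],4),"size",np.round(r[1],4),"ang",round(r[2],1),"z",np.percentile(z,[5,50,95]).round(3))
for lab in ["pot","dock","bail_grip","collar_post","sample_cup","stain_bottle","snapped_bar_1","bent_bar_1","sound_bar_1"]:
    for r in manip.mark_of("top",lab):
        print(lab,round(r["p"],2),np.round(r["at"],1),[np.round(ray(c,*r["at"],z)[:2],3).tolist() for z in (0,.065)])
np.save("pics/P.npy",P)
# pot rim points
sel=(P[...,2]>.08)&(P[...,2]<.095); sel[:, :230]=0; sel[:,320:]=0; sel[:180]=0
q=P[sel][:,:2].astype(np.float32); print(len(q),cv2.minEnclosingCircle(q))
```

```text
[204.4 193.9] 205 ctr [0.6535 0.2235] size [0.0195 0.0628] ang 72.7 z [0.009 0.015 0.022]
[180.2 240. ] 312 ctr [0.5481 0.2777] size [0.02   0.0886] ang 72.7 z [0.01  0.015 0.024]
[218.7 240.5] 221 ctr [0.5451 0.1912] size [0.0193 0.062 ] ang 80.9 z [0.008 0.014 0.024]
[146.3 242.1] 222 ctr [0.5455 0.352 ] size [0.0632 0.0177] ang 1.9 z [0.007 0.014 0.023]
[218.4 290.2] 330 ctr [0.4349 0.1922] size [0.0878 0.0175] ang 0.3 z [0.009 0.014 0.024]
[178.6 295.2] 338 ctr [0.4259 0.2785] size [0.0886 0.0203] ang 10.9 z [0.009 0.014 0.024]
pot 0.97 [275.8 250.3] [[0.522, 0.066], [0.509, 0.062]]
pot 0.47 [219.9 291.7] [[0.433, 0.19], [0.425, 0.181]]
dock 0.61 [429.9 229.5] [[0.56, -0.281], [0.546, -0.267]]
dock 0.4 [426.8 292.4] [[0.419, -0.265], [0.412, -0.252]]
bail_grip 0.64 [269.9 197.5] [[0.644, 0.077], [0.626, 0.074]]
collar_post 0.55 [426.7 291.1] [[0.422, -0.265], [0.414, -0.252]]
collar_post 0.43 [180.5 242.9] [[0.544, 0.279], [0.531, 0.265]]
sample_cup 0.57 [251.4 165.4] [[0.722, 0.119], [0.7, 0.113]]
stain_bottle 0.85 [331.6 159. ] [[0.733, -0.066], [0.71, -0.063]]
stain_bottle 0.36 [221.6 241. ] [[0.546, 0.187], [0.533, 0.177]]
snapped_bar_1 0.78 [204.7 191.4] [[0.663, 0.226], [0.643, 0.215]]
snapped_bar_1 0.61 [219.2 243.8] [[0.54, 0.192], [0.527, 0.183]]
snapped_bar_1 0.48 [146.1 243.1] [[0.546, 0.356], [0.532, 0.338]]
sound_bar_1 0.89 [215.7 288.7] [[0.439, 0.199], [0.431, 0.189]]
sound_bar_1 0.85 [178.8 241.4] [[0.548, 0.283], [0.534, 0.268]]
sound_bar_1 0.71 [256.6 332.9] [[0.341, 0.11], [0.337, 0.105]]
sound_bar_1 0.6 [179.8 296.5] [[0.424, 0.278], [0.417, 0.264]]
sound_bar_1 0.58 [134.2 298.2] [[0.423, 0.378], [0.416, 0.359]]
470 ((0.3424966037273407, 0.0620880201458931), 0.2865256667137146)
```

Run:
```python
from h import *
from scipy.optimize import least_squares
P=np.load("pics/P.npy"); Q=P.reshape(-1,3)
s=(np.hypot(Q[:,0]-.523,Q[:,1]-.064)<.075)&(Q[:,2]>.075)&(Q[:,2]<.1)
q=Q[s];print(len(q),np.percentile(q[:,2],[5,50,95]))
f=least_squares(lambda a:np.hypot(q[:,0]-a[0],q[:,1]-a[1])-a[2],[.523,.064,.057],loss="soft_l1",f_scale=.002);print(f.x)
c=manip.get_calibration("top")
# left box
for v in (150,200,240,280): print(v,[np.round(P[v,u],3).tolist() for u in (60,100,110,120)])
for x,y,yaw in [(.6535,.2235,-17.3),(.5451,.195,-9.1),(.5455,.357,1.9)]:
    for k in(90,-90):
        a=manip.ik([x,y,.027],down(np.radians(yaw+k)));print(None if a is None else np.round(a,2))
# bail grip dark pixel points
s=(np.abs(Q[:,0]-.64)<.05)&(np.abs(Q[:,1]-.07)<.08)&(Q[:,2]>.03)
q=Q[s];print(len(q),q.min(0),q.max(0))
```

```text
438 [0.07553574 0.08264531 0.08813197]
[0.51916064 0.06559688 0.05700886]
150 [[0.705, 0.487, 0.174], [0.739, 0.441, 0.077], [0.768, 0.446, -0.001], [0.767, 0.422, 0.001]]
200 [[0.6, 0.48, 0.176], [0.627, 0.437, 0.075], [0.648, 0.44, 0.002], [0.648, 0.419, -0.003]]
240 [[0.557, 0.546, 0.005], [0.556, 0.459, -0.001], [0.555, 0.436, 0.001], [0.555, 0.414, -0.001]]
280 [[0.468, 0.544, -0.003], [0.465, 0.453, 0.004], [0.465, 0.432, 0.002], [0.464, 0.41, 0.001]]
[-0.06  0.87 -0.6   1.58  0.59  0.89  0.38]
[-0.41  0.81  0.02  1.59 -0.02  0.74 -2.25]
[-0.08  0.74 -0.54  1.89  0.59  0.68  0.43]
[-0.42  0.69 -0.01  1.91  0.01  0.55 -2.17]
[-0.2   0.88 -0.79  1.69  0.76  0.91  0.3 ]
[-0.45  0.78 -0.34  1.7   0.36  0.73 -2.51]
305 [0.59046457 0.00436818 0.06794853] [0.63362763 0.13945216 0.08472444]
```

```bash
cat >> h.py <<'E'
def bars():
    p,d,c=snap("top")
    m=cv2.inRange(cv2.cvtColor(p,cv2.COLOR_BGR2HSV),(105,150,60),(120,255,255)); m[:170]=0;m[:,:112]=0;m[345:]=0;m[:,340:]=0
    n,l,s,ce=cv2.connectedComponentsWithStats(m);out=[]
    for i in range(1,n):
        if s[i,4]<60: continue
        v,u=np.where(l==i)
        q=np.array([ray(c,a,b,.014)[:2] for a,b in zip(u,v)]).astype(np.float32)
        (x,y),(w,h),a=cv2.minAreaRect(q)
        if w<h: a+=90; w,h=h,w
        a=(a+90)%180-90
        out.append((x,y,a,w,h))
    return out,p
POT=np.array([.519,.0656])
def pick(x,y,a,off=0.0,k=90,z=.027):
    "off: shift of the jaws along +y before closing"
    R=down(np.radians(a+k)); j=np.array([x,y+off])
    manip.move_to([*j,.17],R); manip.servo_line([*j,.06],feed=.2); hit=manip.servo_line([*j,z],feed=.05,max_force=8)
    print("hit",hit,manip.get_eef_pos().round(4))
    manip.clamp(40); print("open",round(manip.get_opening(),4))
    e=manip.get_eef_pos(); manip.servo_line([e[0],e[1],.2],feed=.2); print("open",round(manip.get_opening(),4),"t",manip.get_t())
E
python3 - <<'E'
from h import *
b,_=bars()
for r in b: print(np.round(r,3))
t=[r for r in b if r[3]<.07 and r[0]>.6][0]
pick(*t[:3])
p,d,c=snap("top"); cv2.imwrite("pics/p1.png",p)
E
```

```text
[  0.654   0.224 -17.271   0.063   0.019]
[  0.548   0.278 -17.265   0.089   0.02 ]
[ 0.545  0.191 -9.07   0.062  0.019]
[0.546 0.352 1.877 0.063 0.018]
[0.435 0.192 0.259 0.088 0.018]
[ 0.426  0.279 11.246  0.089  0.021]
[ 0.345 -0.059 -2.114  0.066  0.017]
hit False [0.6536 0.2237 0.0271]
open 0.0004
open 0.0002 t 7.475
```

View pics/p1.png

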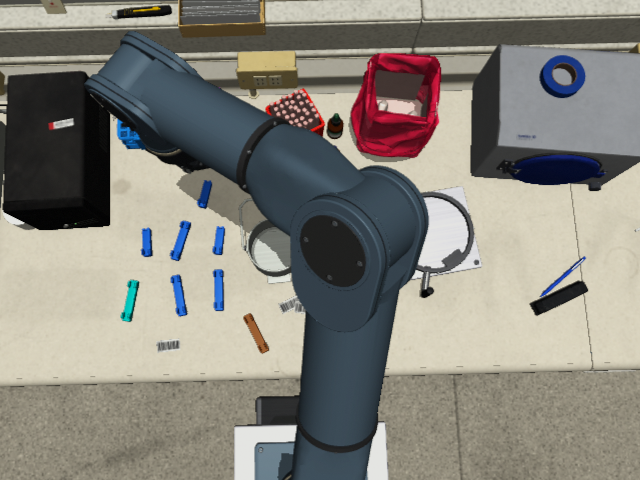

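Run:
```python
from h import *
c=manip.get_calibration("top")
for z in(0,.1,.2,.3): print(proj(c,[.6536,.2237,z]))
print(manip.get_eef_pos(),manip.get_tcp_rot().round(3),manip.get_q().round(2),manip.get_force())
p,d,c=snap("scene"); cv2.imwrite("pics/s1.png",p)
```

```text
[205.61184841 195.23207876]
[197.6083803  182.17070794]
[188.26032115 166.91501314]
[177.19775913 148.86131158]
[0.65302068 0.22290948 0.19840994] [[-0.955  0.297 -0.002]
 [ 0.297  0.955 -0.001]
 [ 0.002 -0.002 -1.   ]] [ 0.11  0.79 -1.    1.42  0.67  1.3   0.34] [ 0.14987826 -0.20718242 -0.41948349]
```

View pics/s1.png

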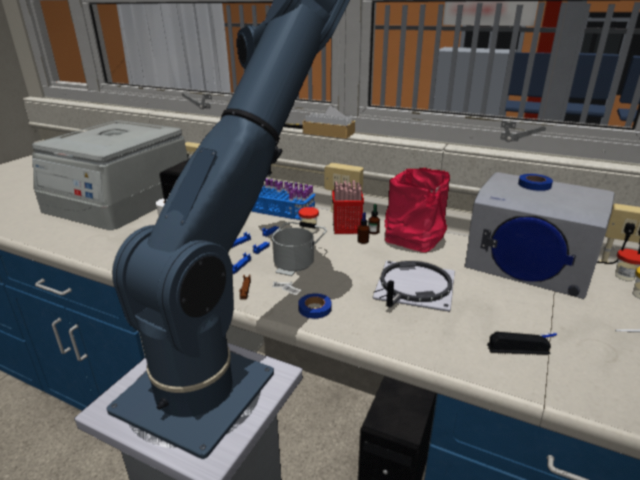

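Run:
```python
from h import *
b,p=bars()
for r in b: print(np.round(r,4))
cv2.imwrite("pics/c1.png",cv2.resize(p[140:220,150:250],None,fx=6,fy=6,interpolation=cv2.INTER_CUBIC))
```

```text
[  0.6532   0.2242 -13.1063   0.0632   0.0209]
[  0.5478   0.277  -17.0887   0.0886   0.0214]
[ 0.5451  0.191  -9.0731  0.062   0.0197]
[0.5455 0.3509 1.6952 0.0634 0.0198]
[0.4349 0.1922 0.2586 0.0878 0.0175]
[ 0.4259  0.2785 10.945   0.0886  0.0203]
```

View pics/c1.png

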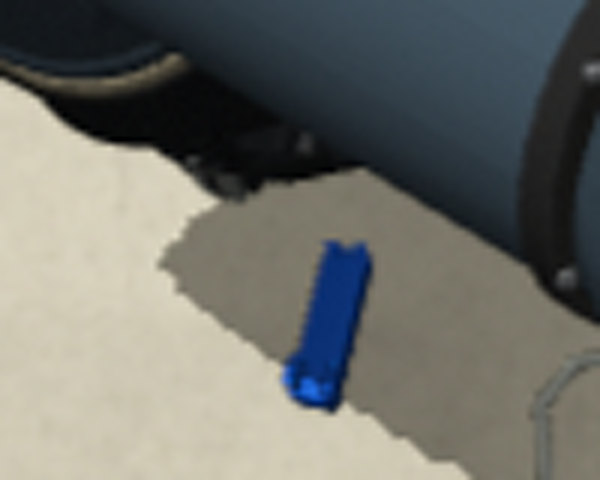

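Run:
```python
from h import *
R=manip.get_tcp_rot()
manip.move_to([.63,.32,.1],R)
h=manip.servo_line([.63,.32,.045],feed=.15,max_force=5); print(h,manip.get_eef_pos())
h=manip.servo_line([.63,.32,.01],feed=.03,max_force=5); print(h,manip.get_eef_pos(),manip.get_force())
manip.servo_line([.63,.32,.1],feed=.2)
manip.open()
h=manip.servo_line([.63,.32,.04],feed=.15,max_force=5); print(h)
h=manip.servo_line([.63,.32,.004],feed=.03,max_force=5); print(h,manip.get_eef_pos())
manip.servo_line([.63,.32,.1],feed=.2)
print(manip.get_t())
```

```text
True [0.62983864 0.31684265 0.04151981]
False [0.63011853 0.32010654 0.01024755] [ 0.63261828 -0.51908012  0.67501906]
False
False [0.630097   0.3201137  0.00423783]
13.8
```

Run:
```python
from h import *
print(manip.get_opening(),manip.get_eef_pos())
manip.clamp(20)
manip.servo_line([.63,.32,.015],feed=.15)
for z in(.01,.005,0,-.005,-.01,-.02):
    h=manip.servo_line([.63,.32,z],feed=.02,max_force=4); print(z,h,manip.get_eef_pos().round(4),manip.get_force().round(2),manip.get_opening())
    if h: break
p,d,c=snap("scene"); cv2.imwrite("pics/s2.png",cv2.resize(p[180:330,200:360],None,fx=4,fy=4))
p,d,c=snap("top"); cv2.imwrite("pics/t2.png",cv2.resize(p[120:270,80:260],None,fx=4,fy=4))
manip.servo_line([.63,.32,.1],feed=.2)
```

```text
0.08523015483963224 [0.62989132 0.31947733 0.09951686]
0.01 False [0.6301 0.32   0.0102] [-0.2   0.15  0.28] -0.00013259524383483928
0.005 False [0.6299 0.3199 0.0048] [-0.42 -0.23 -0.85] -0.0005101348968628606
0 True [0.6302 0.3203 0.0037] [-0.97 -1.6   7.08] 0.00013847597124338755
```

View pics/s2.png

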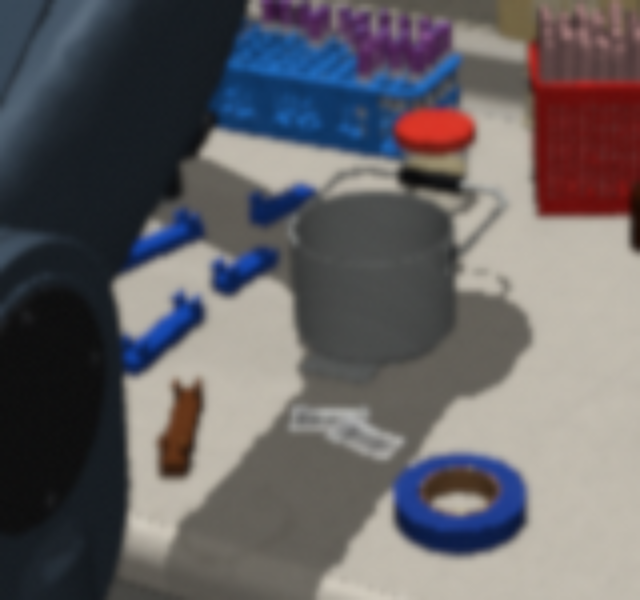

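View pics/t2.png

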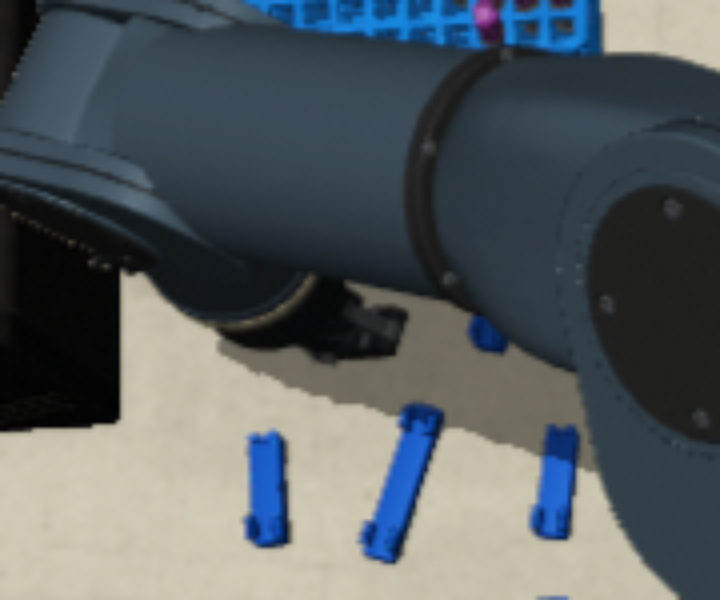

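Run:
```python
from h import *
c=manip.get_calibration("top")
for z in(0,.02,.05,.1): print(z,proj(c,[.63,.32,z]))
print(manip.get_eef_pos())
p,d,c=snap("top");P=cloud(d,c)
cv2.imwrite("pics/t3.png",cv2.resize(p[120:270,80:260],None,fx=4,fy=4))
for v in range(180,225,4): print(v,[(u,*np.round(P[v,u],3)) for u in range(150,190,6)])
```

```text
0 [162.98763166 206.327784  ]
0.02 [160.84929613 204.02016646]
0.05 [157.52163224 200.42906699]
0.1 [151.63015505 194.07118914]
[0.62987524 0.31942304 0.09939159]
180 [(150, np.float64(0.527), np.float64(0.212), np.float64(0.516)), (156, np.float64(0.522), np.float64(0.2), np.float64(0.532)), (162, np.float64(0.518), np.float64(0.189), np.float64(0.545)), (168, np.float64(0.515), np.float64(0.178), np.float64(0.554)), (174, np.float64(0.511), np.float64(0.168), np.float64(0.565)), (180, np.float64(0.507), np.float64(0.158), np.float64(0.576)), (186, np.float64(0.508), np.float64(0.151), np.float64(0.573))]
184 [(150, np.float64(0.612), np.float64(0.289), np.float64(0.229)), (156, np.float64(0.62), np.float64(0.286), np.float64(0.2)), (162, np.float64(0.517), np.float64(0.193), np.float64(0.528)), (168, np.float64(0.513), np.float64(0.181), np.float64(0.541)), (174, np.float64(0.509), np.float64(0.17), np.float64(0.554)), (180, np.float64(0.504), np.float64(0.159), np.float64(0.569)), (186, np.float64(0.272), np.float64(-0.001), np.float64(1.31))]
188 [(150, np.float64(0.612), np.floa
[... 3794 characters left out ...]
float64(0.598), np.float64(0.308), np.float64(0.0)), (174, np.float64(0.597), np.float64(0.294), np.float64(0.002)), (180, np.float64(0.598), np.float64(0.282), np.float64(-0.003)), (186, np.float64(0.597), np.float64(0.268), np.float64(-0.001))]
224 [(150, np.float64(0.59), np.float64(0.349), np.float64(-0.002)), (156, np.float64(0.588), np.float64(0.334), np.float64(0.004)), (162, np.float64(0.588), np.float64(0.32), np.float64(0.004)), (168, np.float64(0.589), np.float64(0.308), np.float64(-0.002)), (174, np.float64(0.589), np.float64(0.295), np.float64(-0.002)), (180, np.float64(0.582), np.float64(0.276), np.float64(0.023)), (186, np.float64(0.584), np.float64(0.265), np.float64(0.012))]
```

View pics/t3.png

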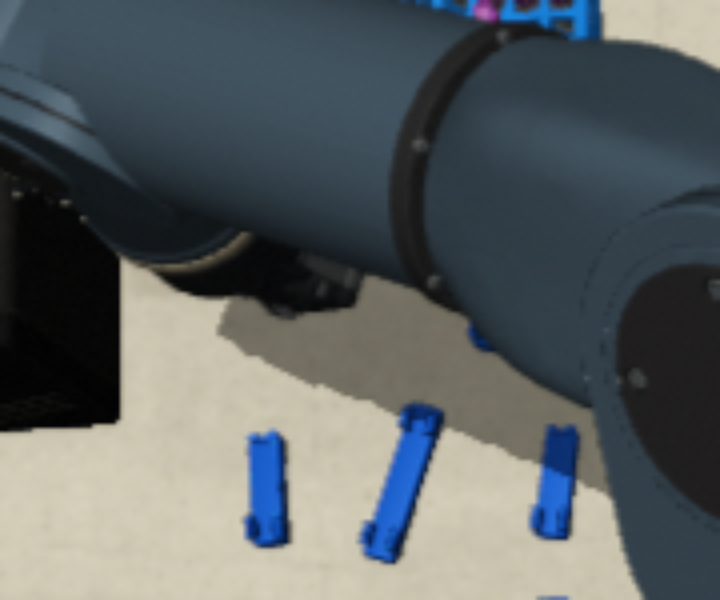

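Run:
```python
from h import *
manip.open()
pick(.6532,.2242,-15,z=.007)
p,d,c=snap("top"); cv2.imwrite("pics/t4.png",p[100:340,80:400])
```

```text
hit False [0.6534 0.2244 0.0074]
open 0.0168
open 0.0167 t 22.0667
```

View pics/t4.png

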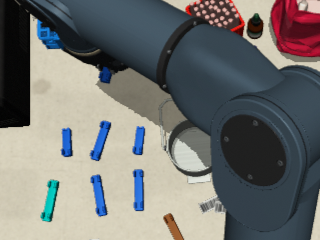

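```bash
cat >> h.py <<'E'
def drop(off=(0,0),yaw=90,z=.097):
    R=down(np.radians(yaw)); x,y=POT+np.array(off)
    manip.move_to([x,y,.2],R); print("open",round(manip.get_opening(),4))
    manip.servo_line([x,y,z],feed=.15); manip.pause(.2); manip.open(); manip.servo_line([x,y,.2],feed=.25)
    print("t",manip.get_t())
E
python3 - <<'E'
from h import *
drop((0,.015))
manip.move_to([.55,.3,.2],down(np.pi/2))
p,d,c=snap("top"); cv2.imwrite("pics/t5.png",p[100:340,80:400])
E
```

```text
open 0.0165
t 25.1833
```

View pics/t5.png

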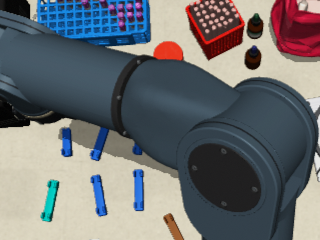

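Run:
```python
from h import *
manip.move_to([.45,-.45,.3],down(np.pi/2)); print(manip.get_t())
b,p=bars()
for r in b: print(np.round(r,4))
cv2.imwrite("pics/t6.png",p)
```

```text
28.8167
[  0.5481   0.2777 -17.2645   0.0886   0.02  ]
[ 0.5451  0.1912 -9.0699  0.062   0.0193]
[0.5455 0.352  1.8768 0.0632 0.0177]
[  0.5202   0.0814 -10.0881   0.0624   0.0185]
[0.4349 0.1922 0.2586 0.0878 0.0175]
[ 0.4259  0.2785 10.945   0.0886  0.0203]
[ 0.3453 -0.0595 -2.1139  0.0659  0.0172]
```

View pics/t6.png

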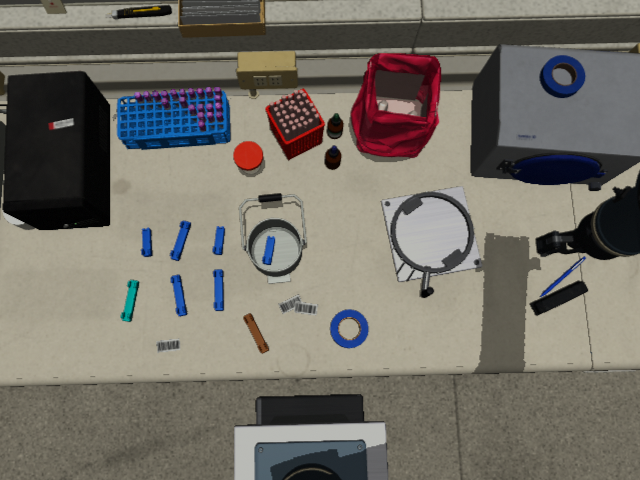

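Run:
```python
from h import *
p,d,c=snap("top");P=cloud(d,c);Q=P.reshape(-1,3);e=manip.get_eef_pos();print(e)
s=(np.hypot(Q[:,0]-e[0],Q[:,1]-e[1])<.08)&(Q[:,2]>.15)&(Q[:,2]<.5)
q=Q[s];print(len(q));
for a in np.arange(.24,.42,.02):
    k=q[(q[:,2]>a)&(q[:,2]<=a+.02)]
    if len(k):print(round(a,2),len(k),k.min(0).round(3),k.max(0).round(3))
pick(.5455,.352,1.9,off=.005,z=.007)
drop((0,-.02))
manip.move_to([.45,-.45,.3],down(np.pi/2))
b,p=bars()
for r in b: print(np.round(r,4))
cv2.imwrite("pics/t7.png",p)
print(manip.get_t())
```

```text
[ 0.45062694 -0.44920903  0.30003337]
1979
0.3 8 [ 0.44  -0.405  0.312] [ 0.444 -0.399  0.317]
0.32 20 [ 0.439 -0.404  0.321] [ 0.445 -0.392  0.339]
0.34 20 [ 0.438 -0.409  0.349] [ 0.46  -0.374  0.36 ]
0.36 234 [ 0.434 -0.422  0.36 ] [ 0.468 -0.373  0.38 ]
0.38 245 [ 0.431 -0.435  0.38 ] [ 0.47  -0.374  0.4  ]
0.4 357 [ 0.431 -0.428  0.4  ] [ 0.465 -0.377  0.42 ]
hit False [0.5456 0.3572 0.0074]
open 0.0167
open 0.0169 t 35.4583
open 0.016
t 38.9167
[  0.5481   0.2777 -17.2645   0.0886   0.02  ]
[ 0.5451  0.1912 -9.0699  0.062   0.0193]
[  0.5202   0.0814 -10.0881   0.0624   0.0185]
[ 0.5206  0.0448 -1.0996  0.0608  0.0176]
[0.4349 0.1922 0.2586 0.0878 0.0175]
[ 0.4259  0.2786 11.2461  0.0886  0.0205]
[ 0.3453 -0.0595 -2.1139  0.0659  0.0172]
40.8167
```

View pics/t7.png

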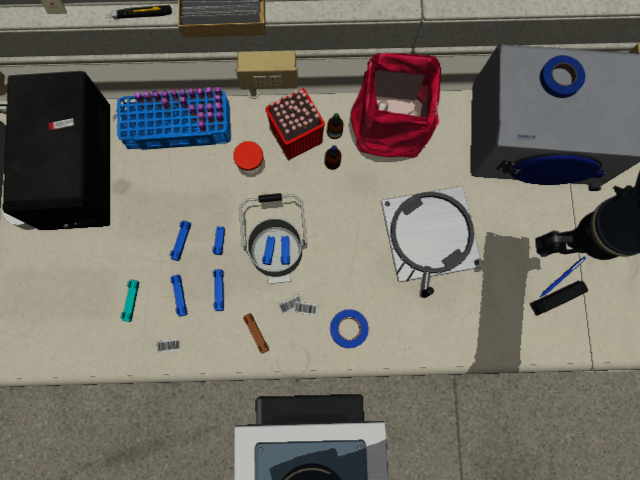

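Run:
```python
from h import *
pick(.5451,.1912,-9.1,off=.008,z=.007)
drop((0.0,0),yaw=90)
manip.move_to([.45,-.45,.3],down(np.pi/2))
b,p=bars()
for r in b: print(np.round(r,4))
cv2.imwrite("pics/t8.png",p)
print(manip.get_t())
```

```text
hit True [0.5454 0.2007 0.0206]
open 0.0001
open 0.0 t 46.4833
open 0.0
t 49.4583
[  0.5481   0.2777 -17.2645   0.0886   0.02  ]
[ 0.5451  0.1912 -9.0699  0.062   0.0193]
[  0.519    0.0788 -10.1145   0.0634   0.0189]
[ 0.5195  0.0448 -1.0996  0.0629  0.0176]
[0.4349 0.1922 0.2586 0.0878 0.0175]
[ 0.4259  0.2786 11.2461  0.0886  0.0205]
[ 0.3453 -0.0595 -2.1139  0.0659  0.0172]
51.425
```

View pics/t8.png

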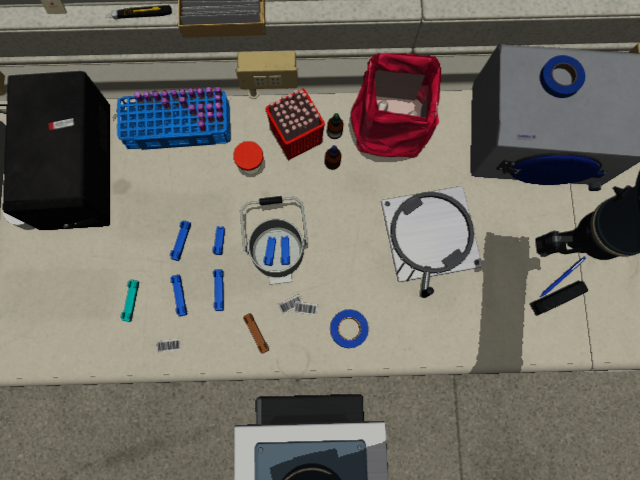

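Run:
```python
from h import *
R=down(np.pi/2); x,y=.543,.2025
manip.move_to([x,y,.17],R); manip.servo_line([x,y,.07],feed=.15); manip.pause(.3)
h=manip.servo_line([x,y,.007],feed=.04,max_force=6); print(h,manip.get_eef_pos().round(4),manip.get_force().round(2))
if not h:
    manip.clamp(40); print(manip.get_opening())
    manip.servo_line([x,y,.2],feed=.2); print(manip.get_opening())
print(manip.get_t())
p,d,c=snap("top"); cv2.imwrite("pics/t9.png",p[100:340,80:400])
```

```text
True [0.5431 0.2035 0.0173] [0.85 1.49 1.28]
56.125
```

View pics/t9.png

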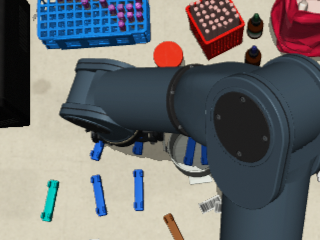

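Run:
```python
from h import *
e=manip.get_eef_pos(); manip.servo_line([e[0],e[1],.2],feed=.2)
manip.move_to([.45,-.45,.3],down(np.pi/2)); manip.clamp(20)
p,d,c=snap("top");P=cloud(d,c);Q=P.reshape(-1,3)
s=(Q[:,0]>.45)&(Q[:,0]<.68)&(Q[:,1]>.12)&(Q[:,1]<.17)&(Q[:,2]>.03)&(Q[:,2]<.12)
for r in Q[s][::2]: print(r.round(3),end=" ")
# color-based: bail wire pixel columns at rows
cv2.imwrite("pics/t10.png",cv2.resize(p[180:300,200:320],None,fx=5,fy=5,interpolation=cv2.INTER_CUBIC))
# gripper extents closed/open at known height
print()
b,_=bars()
for r in b: print(np.round(r,4))
manip.open()
print(manip.get_t())
```

```text
[0.619 0.126 0.059] [0.618 0.121 0.06 ] [0.615 0.125 0.066] [0.616 0.121 0.062] [0.614 0.128 0.061] [0.615 0.124 0.058] [0.611 0.128 0.063] [0.609 0.132 0.065] [0.61  0.128 0.057] [0.607 0.132 0.062] [0.605 0.137 0.061] [0.604 0.132 0.064] [0.601 0.136 0.067] [0.6   0.138 0.063] [0.601 0.135 0.059] [0.597 0.136 0.066] [0.595 0.136 0.064] [0.593 0.136 0.066] [0.591 0.136 0.063] [0.588 0.136 0.067] [0.586 0.138 0.065] [0.587 0.134 0.064] [0.583 0.136 0.07 ] [0.582 0.136 0.067] [0.579 0.136 0.068] [0.576 0.136 0.069] [0.574 0.136 0.068] [0.572 0.136 0.07 ] [0.57  0.136 0.069] [0.567 0.135 0.071] [0.565 0.136 0.071] [0.562 0.135 0.073] [0.563 0.131 0.071] [0.561 0.134 0.068] [0.559 0.136 0.068] [0.559 0.131 0.07 ] [0.556 0.133 0.07 ] [0.554 0.133 0.073] [0.55  0.133 0.078] [0.55  0.133 0.072] [0.547 0.133 0.073] [0.545 0.133 0.075] [0.543 0.133 0.073] [0.54  0.133 0.074] [0.539 0.133 0.072] [0.539 0.129 0.072] [0.536 0.131 0.074] [0.534 0.133 0.072] [0.534 0.129 0.073] [0.532 0.131 0.073] [0.53  0.131 0.072] [0.526 0.13  0.082] [0.525 0.131 0.073] [0.523 0.131 0.077] [0.52  0.131 0.077] [0.519 0.122 0.082] [0.518 0.129 0.077] [0.517 0.131 0.073] [0.515 0.126 0.082] [0.516 0.122 0.077] [0.514 0.129 0.076] [0.513 0.122 0.083] [0.511 0.128 0.079] [0.512 0.124 0.078] [0.51  0.129 0.076] [0.509 0.124 0.078] [0.506 0.124 0.082] [0.505 0.12  0.075] 
[  0.5481   0.2777 -17.2645   0.0886   0.02  ]
[ 0.5451  0.1912 -9.0699  0.062   0.0193]
[ 0.5189  0.079  -9.194   0.0634  0.0191]
[ 0.5195  0.0448 -1.0996  0.0629  0.0176]
[0.4349 0.1922 0.2586 0.0878 0.0175]
[ 0.4259  0.2785 10.945   0.0886  0.0203]
[ 0.3453 -0.0595 -2.1139  0.0659  0.0172]
61.2667
```

View pics/t10.png

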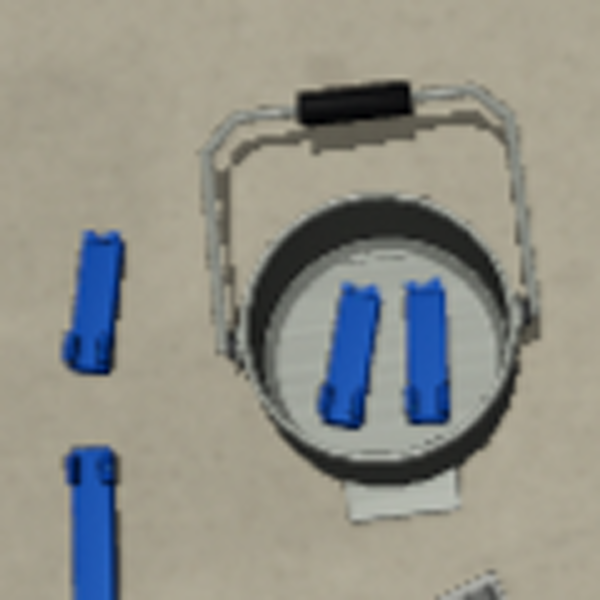

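Run:
```python
from h import *
x,y=.545,.1925
best=None
for a in(-9,171):
    q=manip.ik([x,y,.02],down(np.radians(a))); print(a,None if q is None else q.round(2))
R=down(np.radians(-9))
manip.move_to([x,y,.17],R); manip.servo_line([x,y,.07],feed=.15); manip.pause(.3)
h=manip.servo_line([x,y,.001],feed=.04,max_force=8); print(h,manip.get_eef_pos().round(4),manip.get_force().round(2))
if not h:
    manip.clamp(30); print(manip.get_opening(),manip.get_force().round(1))
    manip.servo_line([x,y,.06],feed=.1); print(manip.get_opening())
print(manip.get_t())
p,d,c=snap("top"); cv2.imwrite("pics/t11.png",p[100:340,80:400])
```

```text
-9 [-0.12  0.74 -0.48  1.9   0.55  0.64 -1.1 ]
171 [ 0.21  0.95 -1.1   1.89  1.03  1.01  1.62]
False [0.5451 0.1925 0.0012] [0.26 0.93 0.89]
0.05718315230534322 [-0.6 -1.   6.2]
0.05743937235175144
67.75
```

View pics/t11.png

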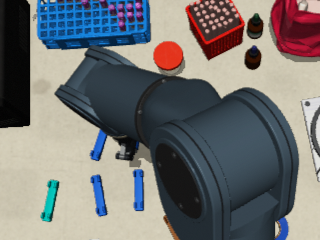

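Run:
```python
from h import *
e=manip.get_eef_pos();manip.servo_line([e[0],e[1],.2],feed=.15); print(manip.get_opening())
drop((0.0,-0.003),yaw=-9)
manip.move_to([.45,-.45,.3],down(np.pi/2))
b,p=bars()
for r in b: print(np.round(r,4))
cv2.imwrite("pics/t12.png",p)
print(manip.get_t())
```

```text
0.057191267390238804
open 0.0574
t 71.4667
[  0.5481   0.2777 -17.2645   0.0886   0.02  ]
[ 0.5201  0.0635 -1.0996  0.0673  0.055 ]
[0.4349 0.1922 0.2586 0.0878 0.0175]
[ 0.4259  0.2786 11.2461  0.0886  0.0205]
[ 0.3453 -0.0595 -2.1139  0.0659  0.0172]
73.6583
```

View pics/t12.png

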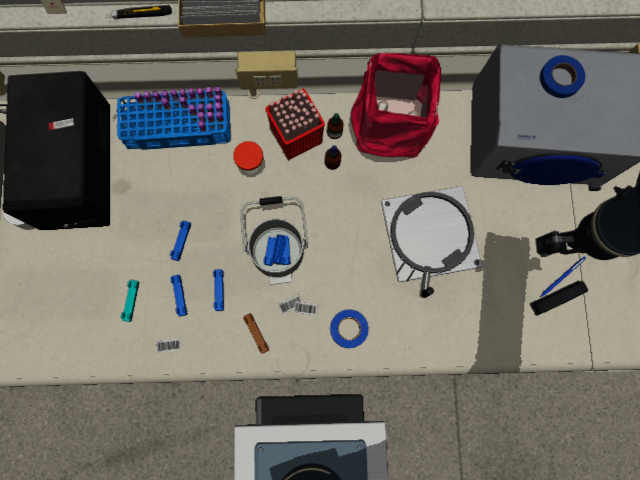

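Run:
```python
from h import *
from scipy.optimize import least_squares
p,d,c=snap("top");P=cloud(d,c);Q=P.reshape(-1,3)
for u,v in [(382,202),(464,187),(480,266),(397,281)]: print(ray(c,u,v,.01)[:2].round(4))
K=np.array([ray(c,u,v,.01)[:2] for u,v in [(382,202),(464,187),(480,266),(397,281)]]);print("ctr",K.mean(0),"side",np.linalg.norm(np.roll(K,-1,0)-K,axis=1))
v=K[0]-K[3]+K[1]-K[2];print("yaw",np.degrees(np.arctan2(v[1],v[0])))
g=cv2.cvtColor(p,cv2.COLOR_BGR2GRAY); m=(g<95);m[:180]=0;m[280:]=0;m[:,375:378]=0;m[:,:380]=0;m[:,480:]=0
q=np.array([ray(c,b,a,.0245)[:2] for a,b in zip(*np.where(m))])
r=np.hypot(*(q-K.mean(0)).T); q=q[(r>.075)&(r<.1)]
f=least_squares(lambda a:np.hypot(q[:,0]-a[0],q[:,1]-a[1])-a[2],[*K.mean(0),.087],loss="soft_l1",f_scale=.003);print("ring",f.x)
s=(np.hypot(Q[:,0]-.417,Q[:,1]+.256)<.06)&(Q[:,2]>.05)
q=Q[s];print(len(q),q.min(0).round(3),q.max(0).round(3),np.median(q,0).round(3))
t=q[q[:,2]>.078];print(len(t),t.mean(0),t.min(0),t.max(0))
cv2.imwrite("pics/t13.png",cv2.resize(p[260:310,400:450],None,fx=10,fy=10,interpolation=cv2.INTER_CUBIC))
# pot refit, tabs, bail
s=(np.hypot(Q[:,0]-.519,Q[:,1]-.065)<.068)&(Q[:,2]>.08)&(Q[:,2]<.092)
q=Q[s]; f=least_squares(lambda a:np.hypot(q[:,0]-a[0],q[:,1]-a[1])-a[2],[.519,.0656,.057],loss="soft_l1",f_scale=.002);print("pot",f.x)
m=(g<45);m[:185]=0;m[210:]=0;m[:,:250]=0;m[:,295:]=0
a,b=np.where(m);k=np.stack([P[i,j] for i,j in zip(a,b)]);print("sleeve",len(k),np.median(k,0),k.min(0),k.max(0))
rr=cv2.minAreaRect(np.stack([b,a],1).astype(np.float32));print(rr)
for u,vv in [cv2.boxPoints(rr)[i] for i in range(4)]: print(ray(c,u,vv,.063)[:2])
```

```text
[ 0.6245 -0.1756]
[ 0.6548 -0.3633]
[ 0.473  -0.3839]
[ 0.4446 -0.1991]
ctr [ 0.54918501 -0.28049284] side [0.19016778 0.1829737  0.18693304 0.18142861]
yaw 6.946892089343133
ring [ 0.54943154 -0.27943285  0.0858837 ]
70 [ 0.406 -0.261  0.05 ] [ 0.421 -0.246  0.091] [ 0.413 -0.252  0.083]
46 [ 0.41394688 -0.25339667  0.08492775] [ 0.40641209 -0.26117817  0.08053902] [ 0.42105727 -0.2465503   0.09078807]
pot [0.51782834 0.06321709 0.05640658]
sleeve 141 [0.6187197  0.07314826 0.06539514] [ 0.61180152  0.04950193 -0.00225874] [0.63166796 0.0953224  0.0730342 ]
((270.51220703125, 200.60975646972656), (6.405029773712158, 21.64457893371582), 83.6598129272461)
[0.62460387 0.09642679]
[0.62875486 0.04979397]
[0.61443926 0.04849882]
[0.61031126 0.09502426]
```

View pics/t13.png

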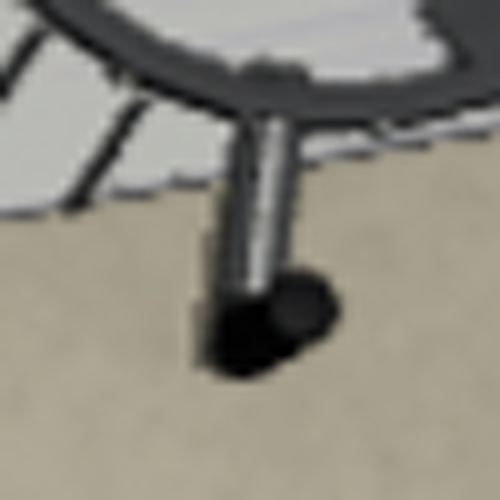

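```bash
cat >> h.py <<'E'
DOCK=np.array([.5494,-.280]); DYAW=np.radians(7.5)
def arc(c,r,a0,a1,z,n=None,feed=.08):
    n=n or max(2,int(abs(a1-a0)/np.radians(8)))
    for a in np.linspace(a0,a1,n+1)[1:]:
        manip.servo_line([c[0]+r*np.cos(a),c[1]+r*np.sin(a),z],feed=feed)
E
python3 - <<'E'
from h import *
c=manip.get_calibration("top")
for u,v in [(400.5,269.5),(404,263),(407.5,280.5),(414,270)]:
    k=ray(c,u,v,.01)[:2]-DOCK; print(np.degrees(np.arctan2(k[1],k[0])),np.hypot(*k))
x,y=.414,-.253
R=down(np.radians(110)); 
for ph in (169,200,232): print(manip.ik([DOCK[0]+.138*np.cos(np.radians(ph)),DOCK[1]+.138*np.sin(np.radians(ph)),.058],R))
E
```

```text
137.99070219802366 0.10714863903966812
135.98560789582766 0.09087307978976185
151.01747046388968 0.11928570114738428
152.69366607795476 0.09172882460633434
[ 1.11054156  0.74751242 -1.03224789  2.10354233  0.90895061  0.83276023
  1.43086246]
[ 1.2144074   0.80457223 -1.04653619  1.98573737  0.90574563  0.9152218
  1.59776564]
[ 1.21741726  0.88730411 -1.05391182  1.79244566  0.90282506  1.03255789
  1.72316782]
```

Run:
```python
from h import *
x,y=.414,-.253
R=down(np.radians(110)); z=.058
manip.move_to([x,y,.2],R); manip.servo_line([x,y,.13],feed=.2);manip.pause(.2)
h=manip.servo_line([x,y,z],feed=.08,max_force=10);print(h,manip.get_eef_pos())
manip.clamp(20); print(manip.get_opening())
v=np.array([x,y])-DOCK; a0=np.arctan2(v[1],v[0])%(2*np.pi); r=np.hypot(*v); print(np.degrees(a0),r)
arc(DOCK,.1395,a0,np.radians(233.5),z,feed=.1)
print(manip.get_force(),manip.get_opening(),manip.get_eef_pos())
manip.open(); e=manip.get_eef_pos(); manip.servo_line([e[0],e[1],.2],feed=.2)
print(manip.get_t())
manip.move_to([.45,-.6,.3],R)
p,d,c=snap("top"); cv2.imwrite("pics/t14.png",p)
cv2.imwrite("pics/t14c.png",cv2.resize(p[170:310,370:500],None,fx=4,fy=4,interpolation=cv2.INTER_CUBIC))
```

```text
False [ 0.41430291 -0.25299013  0.0583488 ]
0.01522520539546871
168.72262194265448 0.13806578142320422
[-1.63221381 -1.25068937 -0.65791293] 0.014883955322776584 [ 0.46634469 -0.39177676  0.05785838]
81.3333
```

View pics/t14.png

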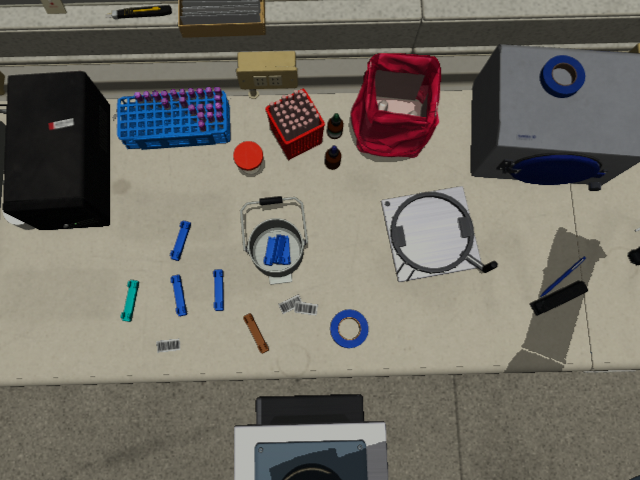

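Run:
```python
from h import *
p,d,c=snap("top");P=cloud(d,c)
h=cv2.cvtColor(p,cv2.COLOR_BGR2HSV);m=(cv2.inRange(h,(0,160,120),(8,255,255))|cv2.inRange(h,(172,160,120),(180,255,255)));m[:,:225]=0;m[:,265:]=0;m[:135]=0;m[178:]=0
v,u=np.where(m);q=np.array([ray(c,a,b,.069)[:2] for a,b in zip(u,v)]);print("cup",len(q),q.min(0),q.max(0),cv2.minEnclosingCircle(q.astype(np.float32)))
g=cv2.cvtColor(p,cv2.COLOR_BGR2GRAY)
m=(g<45);m[:185]=0;m[210:]=0;m[:,:250]=0;m[:,295:]=0
a,b=np.where(m);
n,l,s,ce=cv2.connectedComponentsWithStats(m.astype(np.uint8));print(s[:,4],ce)
i=1+np.argmax(s[1:,4]);print("sleeve",ray(c,*ce[i],.064),np.median(P[l==i],0))
for k in (5,185): print(manip.ik([.642,.064,.054],down(np.radians(k))), manip.ik([.55,-.28,.25],down(np.radians(k+3))))
# bail wires: y pivots
Q=P.reshape(-1,3);z=Q[:,2]
for lo,hi in((-.02,.01),(.11,.15)):
    s=(Q[:,0]>.53)&(Q[:,0]<.60)&(Q[:,1]>lo)&(Q[:,1]<hi)&(z>.055)&(z<.08);w=Q[s];print(len(w),np.polyfit(w[:,0],w[:,1],1),np.polyfit(w[:,0],w[:,2],1))
```

```text
cup 632 [0.69255297 0.08934173] [0.75514563 0.15067583] ((0.7232906222343445, 0.12077011168003082), 0.03214866295456886)
[307059    141] [[319.52249242 239.51787767]
 [270.5177305  200.56737589]]
sleeve [0.61933419 0.0723736  0.064     ] [0.61891288 0.07156586 0.06578302]
[ 0.16049944  0.77281831 -0.56424165  1.6945671   0.52971188  0.83144075
 -0.55345419] [ 0.86805699  0.56256232 -0.78399459  1.55900439  0.41695152  1.19429677
  0.14553265]
[ 0.44472005  1.00337506 -1.18881076  1.68379856  1.00350018  1.18861232
  2.21508023] [-0.24266966  0.85004599  1.35776807  1.59991824 -0.84240092  1.39185132
 -1.79362516]
71 [ 0.101541   -0.05584091] [-0.151786    0.15682246]
84 [ 0.2413704  -0.00459339] [-0.11379818  0.13226631]
```

Run:
```python
from h import *
ya=np.radians(5.3); u=np.array([np.cos(ya),np.sin(ya)]); w=np.array([-u[1],u[0]])
S=np.array([.6205,.0723]); A=S-.008*w+.016*u; R=down(ya); z=.054
print(A)
manip.move_to([*A,.22],R); manip.servo_line([*A,.12],feed=.2); manip.pause(.2)
h=manip.servo_line([*A,z],feed=.06,max_force=6); print("hit",h,manip.get_eef_pos().round(4),manip.get_force().round(2))
if h: raise SystemExit
manip.clamp(40); print("open",manip.get_opening(),manip.get_force().round(2))
print(manip.get_t())
p,d,c=snap("scene"); cv2.imwrite("pics/s15.png",cv2.resize(p[150:310,220:400],None,fx=4,fy=4)[:600])
```

```text
[0.63717056 0.06581213]
hit False [0.6375 0.0659 0.0544] [0.07 0.52 0.47]
open 0.013955602083233903 [-4.09 -0.88  2.53]
87.5667
```

View pics/s15.png

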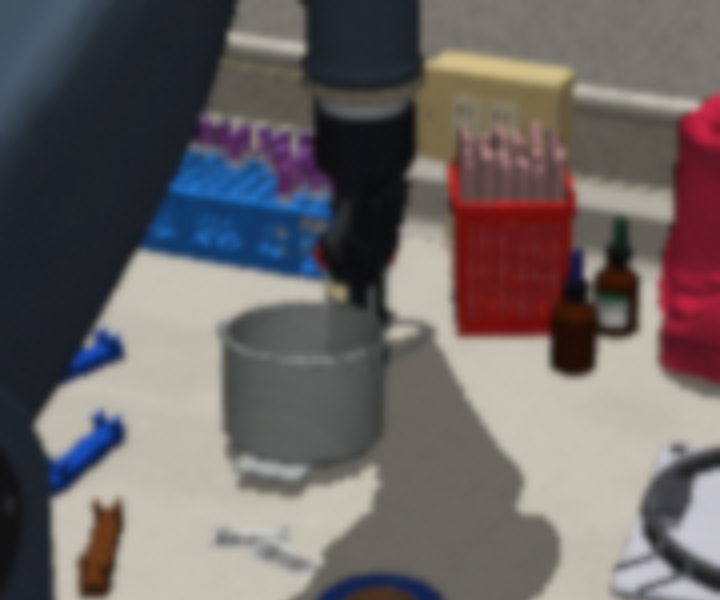

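Run:
```python
from h import *
ya=np.radians(5.3); u=np.array([np.cos(ya),np.sin(ya)]);u3=np.array([*u,0])
G=manip.get_eef_pos(); G[2]=.054; up=np.array([0,0,1.])
C=G-.105*(np.cos(-.15)*u3+np.sin(-.15)*up)
for th in np.linspace(-.15,np.pi/2,13)[1:]:
    manip.servo_line(C+.105*(np.cos(th)*u3+np.sin(th)*up),feed=.07)
    print(round(th,2),manip.get_force().round(1),round(manip.get_opening(),4))
print(manip.get_eef_pos(),manip.get_t())
np.save("C.npy",C)
p,d,c=snap("scene"); cv2.imwrite("pics/s16.png",cv2.resize(p[150:310,220:400],None,fx=4,fy=4)[:600])
p,d,c=snap("top"); cv2.imwrite("pics/t16.png",p)
```

```text
-0.01 [ 0.7  0.4 -0.8] 0.0145
0.14 [0.5 0.4 0.5] 0.0142
0.28 [-0.3  0.6  0.5] 0.014
0.42 [-0.   0.1 -0.1] 0.0141
0.57 [1.3 0.4 0.3] 0.0143
0.71 [0.4 1.3 0.3] 0.0144
0.85 [ 0.8 -0.8  1.7] 0.0141
1.0 [ 3.  -1.   6.8] 0.0139
1.14 [ 4.9 -2.   8.9] 0.014
1.28 [ 4.5 -2.1 14.4] 0.0144
1.43 [ 4.4 -3.5 20.6] 0.014
1.57 [ 1.9 -4.6 30. ] 0.0143
[0.53629889 0.05603599 0.17756336] 92.0167
```

View pics/s16.png

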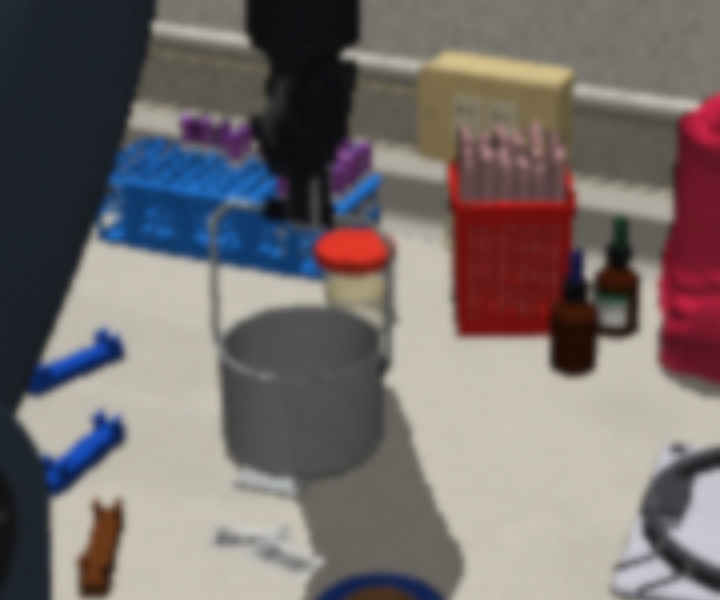

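View pics/t16.png

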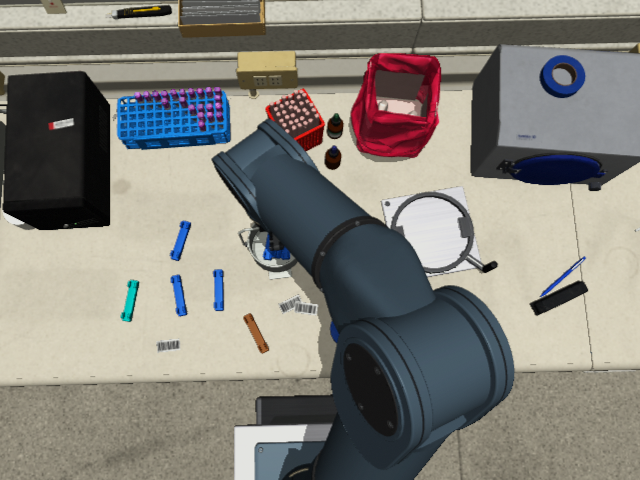

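Run:
```python
from h import *
e=manip.get_eef_pos();x,y=.5363,.0562
for z in np.arange(.179,.192,.0015):
    manip.servo_line([x,y,z],feed=.03); f=manip.get_force(); print(round(z,4),f.round(1),manip.get_eef_pos().round(4))
    if f[2]<-3: break
print(manip.get_opening(),manip.get_t())
p,d,c=snap("scene"); cv2.imwrite("pics/s17.png",cv2.resize(p[150:310,220:400],None,fx=4,fy=4)[:600])
```

```text
0.179 [-0.3 -1.9  0.7] [0.5355 0.0559 0.1781]
0.1805 [ 0.3  0.  -4.7] [0.5358 0.0563 0.1799]
0.014371517371840463 92.6833
```

View pics/s17.png

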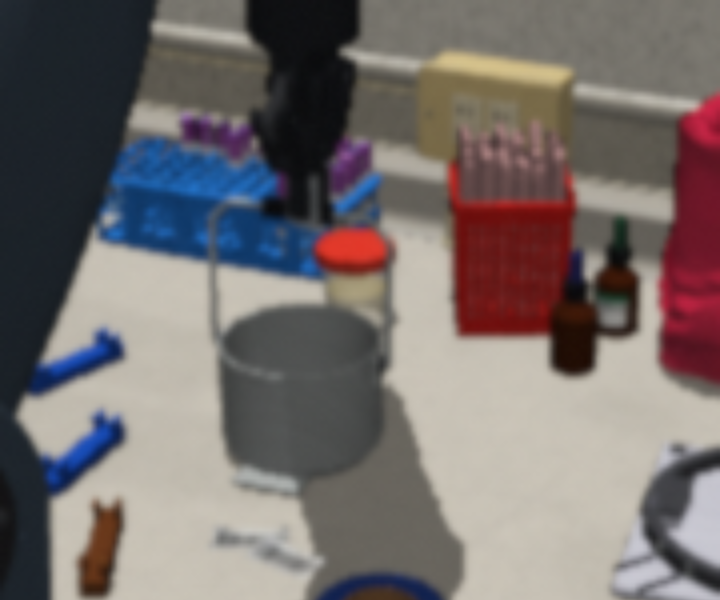

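```bash
cat >> h.py <<'E'
from scipy.optimize import least_squares
def rim(zt,guess,tol=.006):
    p,d,c=snap("top");Q=cloud(d,c).reshape(-1,3)
    s=(np.abs(np.hypot(Q[:,0]-guess[0],Q[:,1]-guess[1])-.057)<.012)&(np.abs(Q[:,2]-zt)<tol)
    q=Q[s]; f=least_squares(lambda a:np.hypot(q[:,0]-a[0],q[:,1]-a[1])-.0568,guess,loss="soft_l1",f_scale=.002)
    A=np.c_[q[:,:2],np.ones(len(q))];pl=np.linalg.lstsq(A,q[:,2],rcond=None)[0]
    return f.x,len(q),pl,p
E
python3 - <<'E'
from h import *
r=rim(.084,[.534,.064]);print(r[:3])
e=manip.get_eef_pos();manip.servo_line([e[0],e[1],.245],feed=.12)
print(manip.get_opening(),manip.get_force().round(1))
r=rim(.149,[.534,.064],.012);print(r[:3])
p,d,c=snap("scene"); cv2.imwrite("pics/s18.png",cv2.resize(p[120:280,220:400],None,fx=4,fy=4)[:600])
cv2.imwrite("pics/t18.png",r[3])
E
```

```text
(array([0.52873822, 0.06437291]), 153, array([-0.00581553,  0.00785046,  0.08689961]))
0.014418553903463572 [ 0.4  0.3 -5.1]
(array([0.52842164, 0.06369801]), 210, array([-0.0180687 ,  0.0227411 ,  0.15532572]))
```

View pics/s18.png

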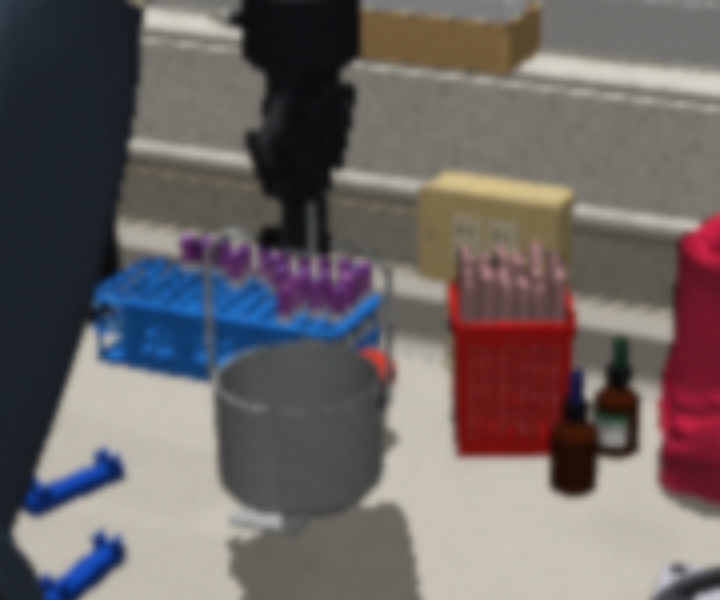

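View pics/t18.png

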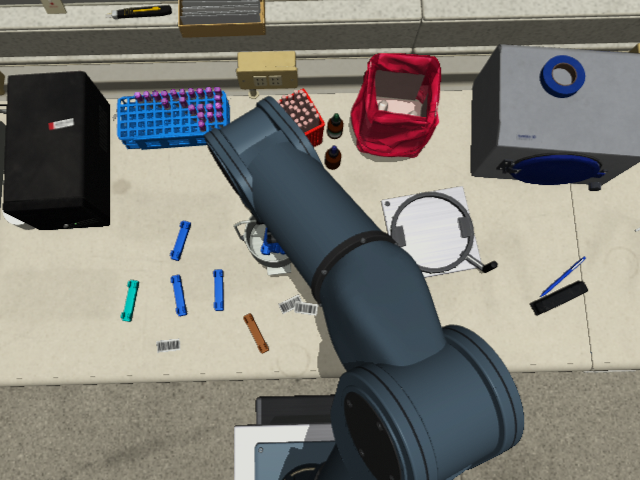

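Run:
```python
from h import *
R=down(np.radians(8.3))
manip.servo_line([.557,-.2874,.245],R,feed=.13)
manip.pause(.3)
print(manip.get_eef_pos(),manip.get_opening(),manip.get_force().round(1),manip.get_t())
r=rim(.149,DOCK.tolist(),.014);print(r[:3])
cv2.imwrite("pics/t19.png",r[3])
p,d,c=snap("scene"); cv2.imwrite("pics/s19.png",cv2.resize(p[120:320,330:490],None,fx=3,fy=3)[:600])
```

```text
[ 0.55700975 -0.28732946  0.24503397] 0.014031458787842328 [ 0.7  0.7 -5. ] 96.675
(array([ 0.54919186, -0.27858638]), 395, array([0.00149565, 0.00359508, 0.14723947]))
```

View pics/t19.png

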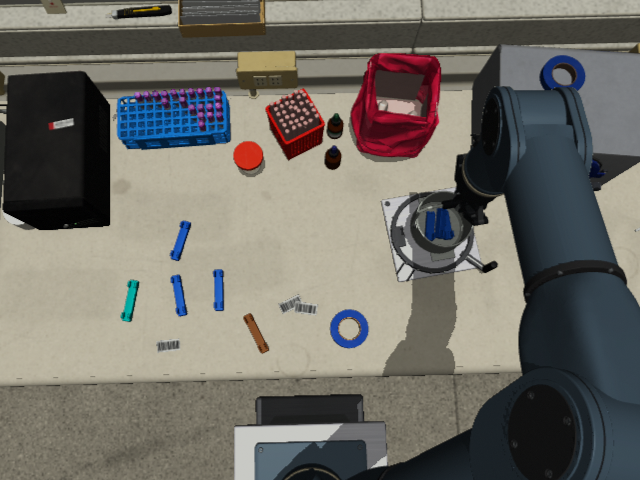

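View pics/s19.png

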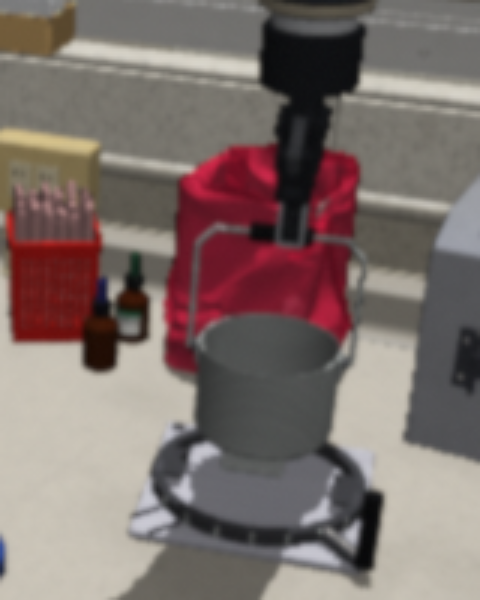

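Run:
```python
from h import *
x,y=.557,-.2884
manip.servo_line([x,y,.2],feed=.08); manip.pause(.3); print(manip.get_force().round(1))
for z in np.arange(.198,.186,-.001):
    h=manip.servo_line([x,y,z],feed=.02); f=manip.get_force()
    if f[2]>-1.5: break
print(z,f.round(1),manip.get_eef_pos().round(4))
r=rim(.095,DOCK.tolist(),.012);print(r[:3])
cv2.imwrite("pics/t20.png",cv2.resize(r[3][170:310,370:520],None,fx=4,fy=4))
print(manip.get_t())
```

```text
[-1.   1.1 -4.9]
0.187 [ 0.3 -1.3  5.9] [ 0.5579 -0.2887  0.1881]
(array([ 0.55079985, -0.27969246]), 300, array([-0.00159076, -0.00125158,  0.09285816]))
100.8417
```

View pics/t20.png

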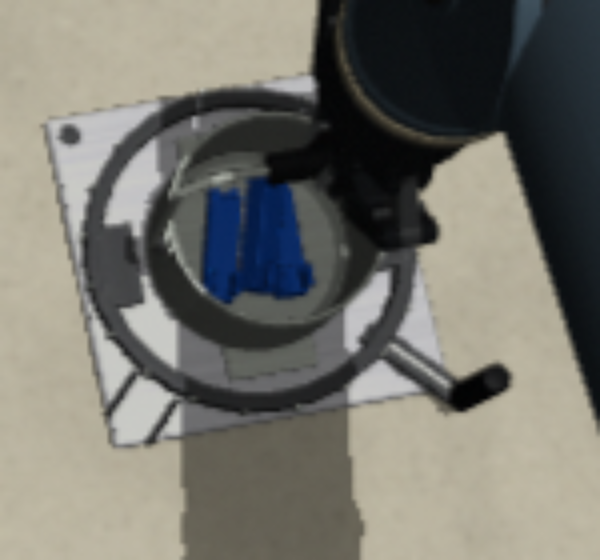

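Run:
```python
from h import *
u=np.array([np.cos(np.radians(8.3)),np.sin(np.radians(8.3))])
e=np.array([.5574,-.2885])
manip.servo_line([*e,.188],feed=.03); print(manip.get_force().round(1))
n=e-.006*u
manip.servo_line([*n,.1883],feed=.04); print(manip.get_force().round(1))
manip.open(); manip.servo_line([*n,.29],feed=.15)
manip.move_to([.42,-.55,.3],down(np.radians(97)))
r=rim(.095,DOCK.tolist(),.012);print(r[:3])
cv2.imwrite("pics/t21.png",cv2.resize(r[3][150:310,350:550],None,fx=4,fy=3.75))
p,d,c=snap("scene"); cv2.imwrite("pics/s21.png",cv2.resize(p[170:320,330:490],None,fx=4,fy=4)[:600])
Q=cloud(*manip.camera("top")[1:],manip.get_calibration("top")).reshape(-1,3)
s=(np.hypot(Q[:,0]-.549,Q[:,1]+.28)<.04)&(Q[:,2]>.16)&(Q[:,2]<.22);print("sleeve",s.sum(),Q[s].mean(0))
s=(np.hypot(Q[:,0]-.466,Q[:,1]+.392)<.03)&(Q[:,2]>.075)&(Q[:,2]<.1);print("post",s.sum(),Q[s].mean(0))
print(manip.get_t())
```

```text
[ 1.  -2.   1.1]
[-0.4 -0.9  3. ]
(array([ 0.55037327, -0.28012834]), 416, array([-0.00592523,  0.00666754,  0.09737358]))
sleeve 251 [ 0.54837153 -0.27962294  0.19519543]
post 47 [ 0.46483608 -0.38959135  0.08325648]
104.6667
```

View pics/t21.png

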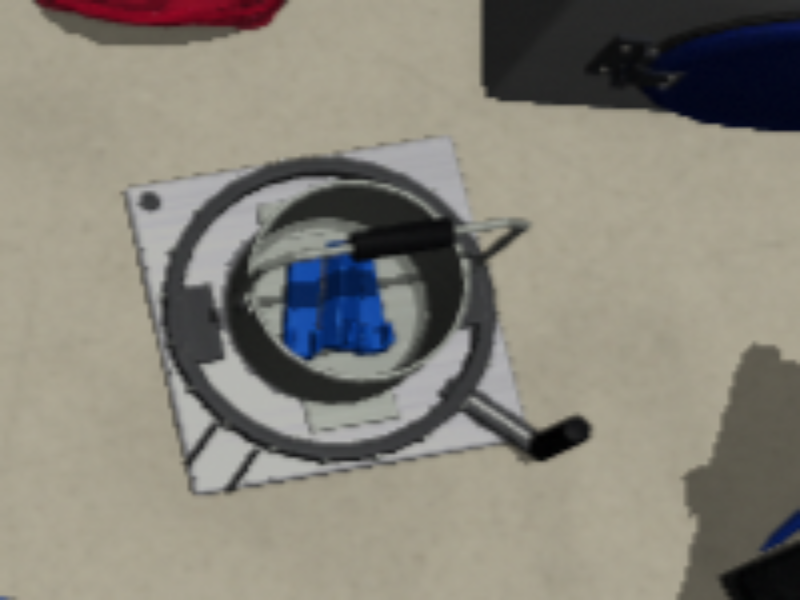

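View pics/s21.png

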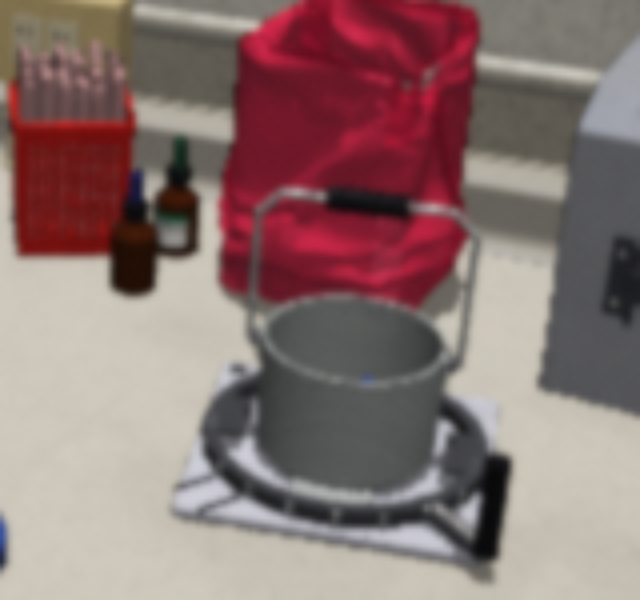

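Run:
```python
from h import *
x,y=.4655,-.3905; z=.058; R=down(np.radians(100))
manip.move_to([x,y,.2],R); manip.servo_line([x,y,.13],feed=.2);manip.pause(.2)
h=manip.servo_line([x,y,z],feed=.08,max_force=10);print(h,manip.get_eef_pos())
manip.clamp(20); print(manip.get_opening())
v=np.array([x,y])-DOCK; a0=np.arctan2(v[1],v[0])%(2*np.pi); print(np.degrees(a0),np.hypot(*v))
for a in np.linspace(a0,np.radians(144.3),12)[1:]:
    manip.servo_line([DOCK[0]+.139*np.cos(a),DOCK[1]+.139*np.sin(a),z],feed=.09)
    f=manip.get_force(); print(round(np.degrees(a)),f.round(1),round(manip.get_opening(),4))
    if np.linalg.norm(f)>30: break
manip.open(); e=manip.get_eef_pos(); manip.servo_line([e[0],e[1],.22],feed=.2)
manip.move_to([.42,-.55,.3],R)
p,d,c=snap("top"); cv2.imwrite("pics/t22.png",p);cv2.imwrite("pics/t22c.png",cv2.resize(p[160:310,370:520],None,fx=4,fy=4,interpolation=cv2.INTER_CUBIC))
p2,_,_=snap("scene"); cv2.imwrite("pics/s22.png",cv2.resize(p2[170:320,330:490],None,fx=4,fy=4)[:600])
print(manip.get_t())
```

```text
False [ 0.46587277 -0.39056425  0.05846052]
0.015209658226690936
232.7914689957416 0.138742423216549
225 [-2.4 -2.1  3.9] 0.0154
217 [-5.6 -2.9  5.2] 0.0153
209 [-6.2 -2.3  6.4] 0.0152
201 [-3.3 -0.7  3.4] 0.0155
193 [-3.3  0.2  0.2] 0.0153
185 [-3.2 -1.  -1.1] 0.015
176 [-0.5 -0.1 -3. ] 0.0153
168 [ 0.4  1.  -4.3] 0.0154
160 [ 0.2  0.  -4.4] 0.015
152 [ 1.9 -1.3 -3.9] 0.0152
144 [ 1.9 -1.  -3.4] 0.0152
114.9667
```

View pics/t22c.png

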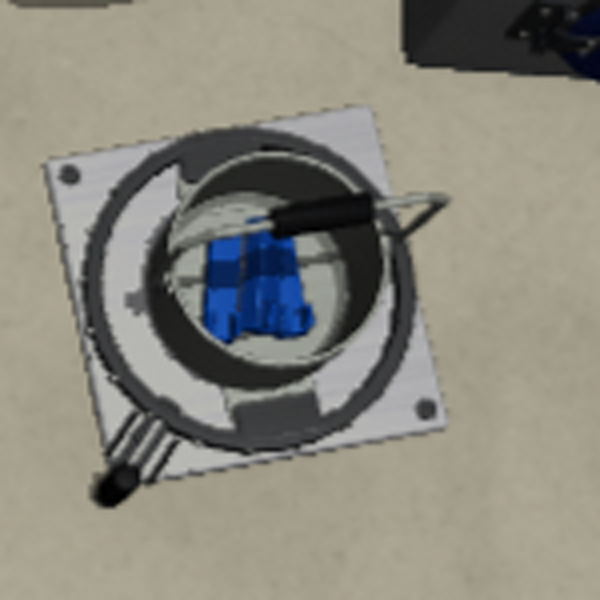

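View pics/t22.png

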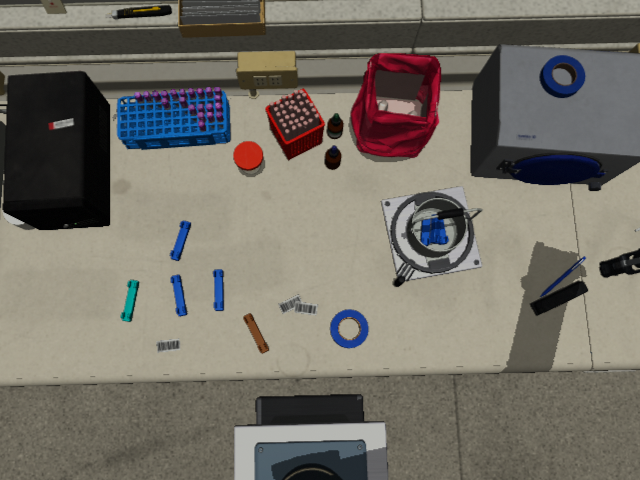

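View pics/s22.png

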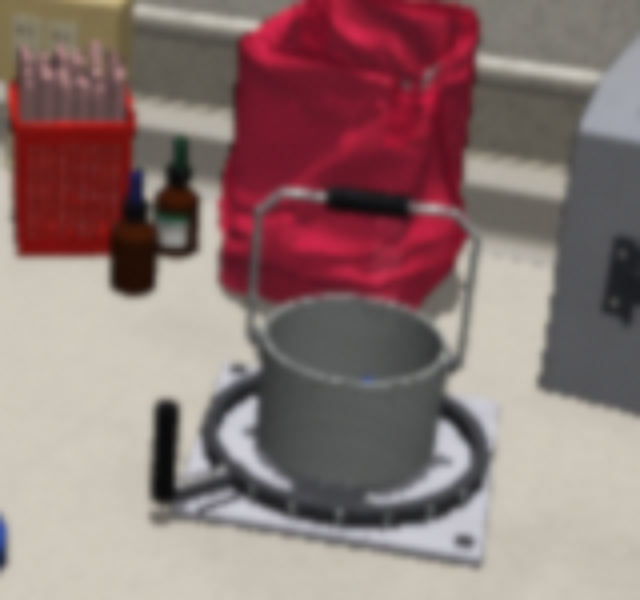

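Run:
```python
from h import *
b,p=bars()
for r in b: print(np.round(r,4))
print(manip.get_joint_vel().round(3), manip.get_t()); print(manip.hand_in())
```

```text
[  0.5481   0.2777 -17.2645   0.0886   0.02  ]
[0.4349 0.1922 0.2586 0.0878 0.0175]
[ 0.4259  0.2785 10.945   0.0886  0.0203]
[ 0.3453 -0.0595 -2.1139  0.0659  0.0172]
[ 0.006 -0.     0.006 -0.006  0.001  0.002  0.002] 115.0167
the job is handed in; nothing more can be done
None
```

I put all three damaged bars in the pot, locked the pot on the shaker plate, and handed the job in at 115 s. All three were snapped short; I found no bent ones.

**How it went:** I swung the collar open, then raised the bail and lifted the pot by it onto the plate. I turned the collar clockwise by its post and let go.

**Last checks:**
- **Pot:** it stands level and within about 1 mm of the plate's centre, with the bail upright and the three bars inside.
- **Collar:** its arm lies between the two dark lines, with both teeth over the pot's tabs.
- **Left alone:** the three sound bars measure exactly where they were at the start. The cup and bottle look unmoved.

**What went wrong or disagreed:**
- **Fingertips:** they reach only about 4 mm past the TCP, not the stated 25 mm. The first grasp closed on nothing, and I corrected the heights from a touch on the bench.
- **Third bar:** two attempts to grip it across its width stopped early on light contact, apparently with the folded bail, and the pot moved 1 to 3 mm. I then gripped it end to end.
- **Gripping the bail:** closing on the sleeve pulled the pot about 1 cm along the bench.
- **Raising the bail:** the bail was pressed down with about 30 N for a moment before I eased off.

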